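# Show a loose wire spool to the label reader

## Robot

A 6-joint arm with a two-finger parallel gripper is mounted at the origin on the work surface. World frame = base frame: x ahead of the robot, y to its left, z up, the work surface at z = 0. Lengths are in m, angles in rad, forces in N, time in s.
With the tool pointing down it reaches from about 0.35 to 0.775 m from the base axis. Payload 5.5 kg.
Tool frame: the origin (TCP) lies between the finger pads; the fingertips stand 19 mm ahead of it and the grasp point (between the pads) is the TCP; z points along the fingers, y is the line along which they close (so a half turn about z gives the same grasp; the last joint's range is limited). The gripper opens to 85 mm and grips with 20 to 120 N. Pads are 22 mm wide; open, the fingers measure 114 mm over their backs; the gripper's body (76 mm by 85 mm) begins 54 mm behind the grasp point. The pads swing forward as they close: fully open they stand 13 mm farther back than shut.
Start: joints at [-1.437, 0.313, 0.046, 1.304, 0, 1.431], TCP at [0.155, -0.554, 0.25] pointing down, gripper open.
Joint ranges: [-2.76, 2.76], [-0.86, 1.69], [-1.03, 1.26], [-2.2, 2.34], [-1.47, 1.5], [-3.14, 3.14]. Speed limits (rad/s): [2.57, 2.57, 3.14, 3.14, 3.14, 3.14].

## Interface

Orientations are given as a unit quaternion [w, x, y, z].
In Python, from workcell import env gives the robot as it stands.
- The arm moves only by the shell command python3 -m pendant 'ROWS' [FORCE]. ROWS is JSON, a list of rows, each an object with "travel": the shift along the tool's x, y, z scaled (see below), a list of three; "rot": the turn, a rotation vector about the tool's x, y, z scaled (see below), a list of three; "fingers": the opening, from -1 (shut) to 1 (fully open). In form: [{"travel": [dx, dy, dz], "rot": [wx, wy, wz], "fingers": fingers}, ...]. A call has 1 to 10 rows; each row is the pose to reach, as a shift and turn from the pose commanded when the call began, along the tool's axes at that moment; what a row does not reach only later rows make up. The controller multiplies each number of a shift by 0.12 m and each number of a turn by 60 degrees. A row lasts 1/10 s, in which the tool goes at most 50 mm and 8.59 degrees, less where a joint would pass 70% of its speed; a pose out of reach is approached as far as the arm can. A call with a number of a shift or a turn outside -1 to 1 is refused whole. A call with a gripper value outside its range is refused whole. The fingers move at their own pace and stop on an object; FORCE is the grip in N (left out, the last holds). Time passes only in rows, so rows that repeat a pose let the fingers close. It gives the time, the measured TCP pose, the force, the opening and the grip force at its end, in the units of the state.
- env.get_state(): the state, without advancing time (a new reading comes with each control period).
- env.read_camera(name): name is "side" or "top"; returns (picture, depth): 480x640x3 uint8, blue, green, red; 480x640 float32, m along the optical axis (not along the pixel's ray), 0 where there is no reading.
- env.camera_model(name): a dict with "fovy" (degrees; the focal length in pixels is half the picture's height over the tangent of half this angle, whatever the lens; pixels are square), "cx", "cy" (the principal point, pixels), "k1" (the pictures are not rectified: a ray, as slopes to the right and down, at radius r is drawn at 1 + k1 r^2 times it, then the intrinsics apply), "rvec" (rotation vector, rad) and "tvec" (3), from world to camera coordinates, as OpenCV has them. Camera axes: x right, y down, z forward; pixel columns grow to the right and rows downward; lengths in m; the calibration is good to about 2 mm. A picture is of the moment at which its call begins. camera_model takes no time and is no camera call.
- env.hand_in(): hands the job in; it is judged then, once.
Trained networks look in the newest picture that a camera, given by its name, has taken for a name from the list of things; names that differ only in an ending like _2 or _b are one class to them, and where a whole thing is asked for, a point or a joint stands for the part that bears it (a point fixed in the world has none). Each returns a list of dicts, best first, with "conf" (0 to 1); they miss things now and then, are a little off and sometimes report something else, mostly with a low value. They report only what shows in the picture. A call takes as long as a camera call. They do not tell look-alikes from the thing itself.
- env.outline_of(camera, target): "mask" (480x640 bool, what is visible of it) and "xy" ([column, row] in pixels, amid what is visible of it).
The state is a dict: "clock": time; "joint_pos": joint angles; "qvel": joint speeds; "tau": joint torques, N m; "tcp_pos": TCP position; "orientation": TCP orientation; "wrist_force": force on the tool from outside, world axes, zero at the start; "ft_torque": the same for the moment, N m; "finger_gap": finger opening in m; "grip_force": force on a finger pad.
Only numpy, scipy, OpenCV 4.12 (cv2) and the standard library are available. Lean on these libraries where they do the work, as an engineer would, in place of code of your own. Each camera call takes 0.05 s, during which the arm holds its last target. There are 200 camera calls.

## Task

Book in the wire spool that lies loose in the hand tray: take the tray from its sloped rack by the upright grip plate, without touching the spool, and carry it to the label reader on the column stand. Bring the spool to rest right in the middle of the tray, with the tray level, the spool's centre in the reader's focus point and a labelled face turned to the reader, and keep it still there for at least six seconds while the label is read. Never let the spool roll out or bang into the tray's rims, do not knock the reader, leave the other things on the bench as they are, and finish while the gripper still holds the tray there, level, with the spool lying still in its middle.

Things in the scene. Friction and masses are not known exactly. Their poses are not given: they have to be found in the camera images.
- tray: Steel tray, 105 x 280 mm, 0.32 kg, floor 4 mm thick. Flat lane, 52 x 272 mm inside, along the tray's y, with a rim all round up to 16 mm above the underside. A black upright grip plate stands on its -x side. Origin: underside, below the lane's middle; x across the lane away from the plate, y along the lane, z up. Starts on the rack, sloped 0.12 rad, -y end low.
- tray_grip (a point): Where to pinch the tray's grip plate: 72 mm to -x of the tray's origin, 68 mm above its underside. The plate is 10 mm thick (along the tray's x), 80 mm long (along y) and ends 14 mm above this point; 38 mm separate it from the lane's rim. Axes as the tray's.
- tray_middle (a point): Middle of the lane, at the height of the spool's axis (49 mm above the tray's underside). Axes as the tray's.
- spool: Wire spool loose in the lane, on edge: 90 mm diameter, 46 mm wide, round white labels on both faces, about 0.3 kg (varies). Rolls along the lane like a solid cylinder: 6.5 m/s2 per rad of tray tilt, less rolling resistance of about 0.01 rad. Origin at its centre, x along its axis (across the lane); y, z turn as it rolls. Starts at rest on the low (-y) rim, 105 mm from the lane's middle.
- rack: Fixed white bench rack, shelf 170 x 320 mm sloped 0.12 rad, its -y end low with a 14 mm lip; carries the tray. Origin on the bench below the tray's origin; the shelf there is 75 mm high. x across the shelf, y up the slope, z up.
- reader: Fixed label reader on a stand: base 120 x 150 mm, column 454 mm high, camera with a ring light (84 mm diameter) looking 0.70 rad downwards. Origin on the bench, straight below the focus point; x level, from there towards the stand; z up. The base is centred at x = 270 mm; the nearest piece is the ring light, centred at x = 130 mm, 310 mm up.
- focus (a point): Focus point of the reader, in free air: on its optical axis, 170 mm in front of the ring light's face and 200 mm above the bench. Axes as the reader's. The spool's centre belongs here, with the spool's axis (in plan) along this x.
- spare_a: Spool of the same kind lying flat on the bench, 46 mm high; leave alone. Origin: centre of its underside.
- spare_b: Another spool lying flat on the bench, farther back; leave alone. Origin: centre of its underside.
- driver: Screwdriver lying on the bench, 200 mm long; leave alone. Origin: middle of its underside.
- bin_near: Blue picking bin, 160 x 110 x 85 mm, on the robot's right; leave alone. Origin: centre of its underside.
- jar: Jar, 64 mm diameter, 85 mm high, on the right; leave alone. Origin: centre of its underside.
Mind the look-alikes: they are no part of the job. What is shaped like the spool but purple or yellow is not meant.

How it is judged:
On the way, in this order (a step that is already met when the one before it is completed fails the run):
1. the tray is lifted clear of the rack (z of tray in the frame of rack above 0.11 m), for 0.2 s.
2. the spool is shown: still, in the middle of the level tray, in the reader's focus, a labelled face to the reader (y of spool in the frame of tray between -0.015 and 0.015 m and distance between spool and focus below 0.04 m and angle between the x axis of spool and the x axis of focus, either way round below 0.25 rad and angle between tray's own z axis and vertical below 0.1 rad and linear speed of spool below 0.06 m/s), for 6 s.
At the end, for the whole second after the job is handed in: The gripper holds the tray, level within 0.1 rad, clear of the reader; the spool lies in it within 25 mm of the lane's middle and 50 mm of the focus point, slower than 0.08 m/s, its axis within 0.25 rad of the reader's x (y of spool in the frame of tray between -0.025 and 0.025 m and distance between spool and focus below 0.05 m and angle between the x axis of spool and the x axis of focus, either way round below 0.25 rad and angle between tray's own z axis and vertical below 0.1 rad and linear speed of spool below 0.08 m/s and contact force between the fingers and tray above 5 N and contact force between tray and reader below 0.5 N); the arm keeps its last pose, push and grip.
It fails at once if the spool rolls out of the tray (distance between spool and tray_middle above 0.13 m).
It fails at once if the spool bangs: it rolls into an end rim at over 0.16 m/s, or hits the tray with over 15 N (contact force between spool and tray above 15 N or (distance between spool and tray_middle above 0.097 m and angular speed of spool above 3.5 rad/s)).
It fails at once if the robot touches the spool (contact force between any of the arm, the fingers and spool above 0.3 N).
It fails at once if the reader is knocked (contact force between any of the arm, the fingers, tray and reader above 3 N).
It fails at once if another thing on the bench is disturbed (distance of any of spare_a, spare_b, driver, bin_near, jar from where it was at the start of the episode above 0.03 m).
It also fails if it takes over 56 s, if anything falls off the work surface, if the arm or the gripper's body presses on something with over 40 N, if the wrist force passes 120 N, or if a joint passes its speed limit or range.

## Working session

There is one attempt and no reset: what is moved stays moved. The work goes in short steps, Python scripts to look and compute and a shell command to move; the robot and the scene stay as the last step left them, time stands still between calls to the robot, and variables do not carry over. Pictures are saved under pics/ and viewed, at most 10 in all, crops included, and the job is handed in when it is done.

```bash
ls; mkdir -p pics; cat > h.py <<'E'
import numpy as np, cv2
from workcell import env
from scipy.spatial.transform import Rotation as R
def cam(n):
    m=env.camera_model(n); f=240/np.tan(np.radians(m["fovy"])/2)
    Rc=cv2.Rodrigues(np.array(m["rvec"],float))[0]; t=np.array(m["tvec"],float)
    return m,f,Rc,t
def und(n,uv):
    m,f,Rc,t=cam(n); uv=np.atleast_2d(uv).astype(float)
    d=(uv-[m["cx"],m["cy"]])/f; u=d.copy()
    for _ in range(20): u=d/(1+m["k1"]*(u**2).sum(1,keepdims=True))
    return u
def pts(n,uv,z):
    m,f,Rc,t=cam(n); u=und(n,uv); z=np.asarray(z,float)[:,None]
    return (np.hstack([u*z,z])-t)@Rc
def cloud(n,mask,depth):
    v,u=np.nonzero(mask&(depth>0)); return pts(n,np.c_[u,v],depth[v,u])
def proj(n,P):
    m,f,Rc,t=cam(n); c=np.atleast_2d(P)@Rc.T+t; s=c[:,:2]/c[:,2:]
    return s*(1+m["k1"]*(s**2).sum(1,keepdims=True))*f+[m["cx"],m["cy"]]
def quat(q): return R.from_quat([q[1],q[2],q[3],q[0]])
E
python3 - <<'E'
from h import *
for n in("side","top"):
    p,d=env.read_camera(n); cv2.imwrite(f"pics/{n}0.png",p); np.save(f"{n}d.npy",d); np.save(f"{n}p.npy",p)
    m,f,Rc,t=cam(n); print(n,-Rc.T@t,Rc[2],f)
    for k in("tray","spool","rack","reader"):
        for o in env.outline_of(n,k)[:4]:
            c=cloud(n,o["mask"],d); print(k,round(o["conf"],2),o["xy"],o["mask"].sum(),np.median(c,0).round(3) if len(c) else'')
            np.save(f"m_{n}_{k}.npy",o["mask"]) if o is not None and k!="spool" else 0
print(env.get_state())
E
```

```text
pics
side [0.43097958 0.63183694 0.80273285] [ 0.09344104 -0.76412258 -0.63826754] 442.99150839495655
tray 0.87 [262.0, 425.6] 7715 [0.586 0.283 0.086]
spool 0.81 [276.8, 350.5] 1508 [0.581 0.152 0.135]
spool 0.77 [383.9, 353.6] 1464 [0.386 0.104 0.068]
spool 0.74 [380.4, 418.7] 1698 [0.386 0.233 0.07 ]
spool 0.37 [227.0, 315.9] 1479 [0.738 0.025 0.045]
rack 0.95 [298.7, 422.3] 5561 [0.537 0.259 0.074]
reader 0.94 [333.5, 163.8] 4242 [ 0.539 -0.312  0.312]
top [ 0.33823031 -0.10794404  1.23295295] [ 0.17882033 -0.00119447 -0.98388102] 547.0384304397076
tray 0.64 [134.3, 231.9] 5652 [0.577 0.266 0.083]
spool 0.89 [218.4, 323.4] 882 [0.384 0.087 0.076]
spool 0.87 [157.2, 325.7] 1062 [0.381 0.215 0.075]
spool 0.62 [190.5, 227.1] 1044 [0.579 0.13  0.141]
spool 0.26 [138.5, 255.0] 5229 [0.573 0.255 0.074]
rack 0.96 [132.8, 256.1] 5020 [0.57  0.257 0.075]
rack 0.31 [297.9, 298.4] 653 [ 0.438 -0.089  0.021]
rack 0.28 [132.8, 232.8] 5789 [0.577 0.266 0.083]
reader 0.69 [419.7, 227.3] 8096 [ 0.531 -0.325  0.343]
reader 0.47 [311.2, 248.5] 1279 [ 0.539 -0.114  0.045]
{'clock': 0.5, 'joint_pos': array([-1.43661628e+00,  3.13247607e-01,  4.60713765e-02,  1.30362450e+00,
       -4.47334293e-05,  1.43118356e+00]), 'qvel': array([-0.00118451, -0.00124253,  0.00140469, -0.00010939,  0.00106398,
       -0.00044445]), 'tau': array([-4.85561741e-04, -4.80000257e+01,  2.98534513e+01,  2.03283940e-03,
       -1.50996439e-04, -3.81348201e-06]), 'tcp_pos': array([ 0.15544469, -0.55360487,  0.25028435]), 'orientation': array([-2.26426532e-06,  9.90644311e-01,  1.36469224e-01, -2.23606466e-05]), 'wrist_force': array([-0.35492463, -0.42015928, -0.24965107]), 'ft_torque': array([ 0.01398616, -0.05079446, -0.00306605]), 'grip_force': 0.0, 'finger_gap': 0.08522223004306702}
```

View pics/side0.png

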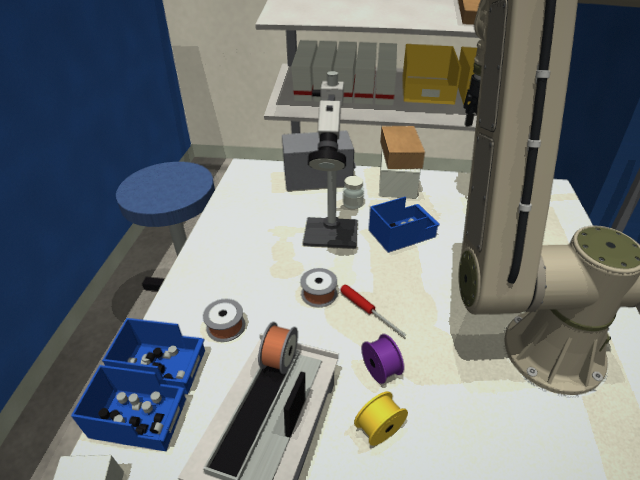

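View pics/top0.png

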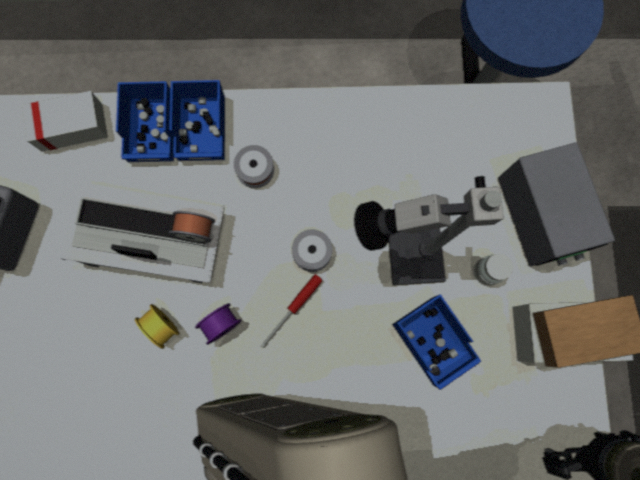

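The side view shows three spools: the orange one in the tray lane at (278,348), purple at (383,357) and yellow at (381,418). Two spares lie flat at (319,285) and (224,319). The orange spool in the lane is the one meant, at (190,227) in the top view; purple and yellow are look-alikes. The reader's ring light is at (372,225) in the top view and faces +y. I'll confirm with a crop and fit the poses.

```bash
python3 - <<'E'
from h import *
p=np.load("sidep.npy"); cv2.imwrite("pics/crop.png",cv2.resize(p[300:480,170:430],None,fx=3,fy=3,interpolation=2))
for n in("side","top"):
    d=np.load(f"{n}d.npy"); img=np.load(f"{n}p.npy").astype(int); H=np.indices(d.shape)
    allm=np.ones_like(d,bool); v,u=np.nonzero(d>0); P=pts(n,np.c_[u,v],d[v,u]); C=img[v,u]
    print(n,"bench z",np.median(P[(np.abs(P[:,2])<.02)][:,2]))
    b=(P[:,0]>.42)&(P[:,0]<.70)&(P[:,1]>.03)&(P[:,1]<.48)&(P[:,2]>.02)&(P[:,2]<.25)
    Q=P[b];c=C[b]
    # orange spool
    o=(c[:,2]>c[:,0]+40)&(c[:,2]>110); print("orange",o.sum(),Q[o].mean(0).round(4),Q[o].min(0).round(3),Q[o].max(0).round(3))
    dark=(c.sum(1)<150)
    # plate: dark, above lane level
    slope=.075+.12*(Q[:,1]-.26)
    for nm,m in(("plate",dark&(Q[:,2]>slope+.03)&(Q[:,0]<.56)),("floor",dark&(Q[:,2]<slope+.02)&(Q[:,2]>slope-.02))):
        q=Q[m]; q=q[np.all(np.abs(q-np.median(q,0))<.16,1)]; ce=q.mean(0); w,V=np.linalg.eigh(np.cov((q-ce).T)); print(nm,len(q),ce.round(4),np.percentile(q,1,0).round(3),np.percentile(q,99,0).round(3),"\n",V.T.round(3),np.sqrt(w).round(4))
        r=cv2.minAreaRect(q[:,:2].astype(np.float32)); print(r)
        if nm=="plate": t=q[q[:,2]>slope[m][:len(q)].mean()+.065] if 0 else q
    b=(P[:,0]>.40)&(P[:,0]<.68)&(P[:,1]>-.5)&(P[:,1]<-.12)&(P[:,2]>.2)&(P[:,2]<.55); Q=P[b]; c=C[b]
    k=c.sum(1)<150; q=Q[k&(Q[:,2]<.40)]; print("ring",len(q),np.median(q,0).round(3),np.percentile(q,2,0).round(3),np.percentile(q,98,0).round(3))
    for z0 in (.25,.3,.35,.4,.45):
        s=(Q[:,2]>z0)&(Q[:,2]<z0+.05); 
        if s.sum()>5: print(z0,s.sum(),np.median(Q[s],0).round(3),np.percentile(Q[s],[2,98],0).round(3).tolist())
    b=(P[:,0]>.38)&(P[:,0]<.7)&(P[:,1]>-.5)&(P[:,1]<-.15)&(P[:,2]>.008)&(P[:,2]<.06)&(C.sum(1)<190); q=P[b]
    print("base",len(q),np.median(q,0).round(3),cv2.minAreaRect(q[:,:2].astype(np.float32)),np.percentile(q,[2,98],0).round(3).tolist())
E
```

```text
side bench z -0.00040791652661133085
orange 747 [0.5714 0.1588 0.131 ] [0.42  0.111 0.033] [0.609 0.238 0.151]
plate 638 [0.5324 0.253  0.1404] [0.522 0.108 0.106] [0.558 0.292 0.161] 
 [[ 0.998  0.03  -0.054]
 [-0.055  0.015 -0.998]
 [-0.029  0.999  0.017]] [0.0073 0.0165 0.0365]
((0.5381035804748535, 0.19767141342163086), (0.0290517620742321, 0.19001591205596924), 5.855836391448975)
floor 3098 [0.6104 0.2732 0.0826] [0.53  0.156 0.067] [0.648 0.369 0.095] 
 [[ 0.035 -0.125  0.991]
 [-0.982  0.182  0.058]
 [-0.187 -0.975 -0.117]] [0.002  0.0189 0.0625]
((0.5827590823173523, 0.2459750920534134), (0.27070745825767517, 0.12130717188119888), 70.36636352539062)
ring 563 [ 0.532 -0.205  0.344] [ 0.496 -0.254  0.318] [ 0.573 -0.186  0.365]
0.25 99 [ 0.537 -0.224  0.292] [[0.503, -0.235, 0.281], [0.571, -0.216, 0.3]]
0.3 719 [ 0.533 -0.202  0.336] [[0.496, -0.241, 0.302], [0.573, -0.186, 0.349]]
0.35 725 [ 0.535 -0.259  0.377] [[0.515, -0.36, 0.351], [0.56, -0.197, 0.399]]
0.4 768 [ 0.541 -0.359  0.414] [[0.516, -0.393, 0.401], [0.583, -0.284, 0.447]]
0.45 48 [ 0.542 -0.378  0.453] [[0.53, 
[... 858 characters left out ...]
1246042252), 79.43962097167969)
ring 1996 [ 0.529 -0.228  0.341] [ 0.496 -0.376  0.225] [ 0.568 -0.189  0.396]
0.25 146 [ 0.532 -0.37   0.28 ] [[0.51, -0.384, 0.253], [0.548, -0.243, 0.299]]
0.3 1379 [ 0.528 -0.215  0.337] [[0.494, -0.372, 0.303], [0.571, -0.186, 0.349]]
0.35 1476 [ 0.53  -0.267  0.382] [[0.513, -0.377, 0.35], [0.558, -0.198, 0.399]]
0.4 2060 [ 0.536 -0.357  0.414] [[0.515, -0.4, 0.401], [0.582, -0.284, 0.441]]
0.45 228 [ 0.541 -0.379  0.453] [[0.529, -0.39, 0.45], [0.552, -0.368, 0.456]]
base 2839 [ 0.511 -0.354  0.014] ((0.4840836524963379, -0.39344802498817444), (0.20884491503238678, 0.20529979467391968), 1.7359390258789062) [[0.393, -0.479, 0.009], [0.579, -0.294, 0.05]]
```

View pics/crop.png

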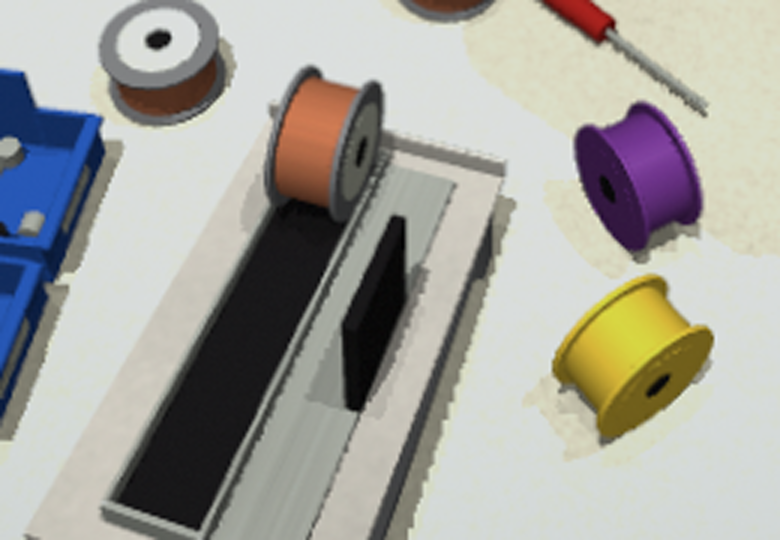

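```bash
python3 - <<'E'
from h import *
seeds={"side":{"floor":(240,430),"plate":(297,405)},"top":{"floor":(130,216),"plate":(134,252)}}
for n in("side","top"):
    d=np.load(f"{n}d.npy"); img=np.load(f"{n}p.npy")
    dark=(img.max(2)<62).astype(np.uint8); _,L=cv2.connectedComponents(dark,connectivity=4)
    for k,(u,v) in seeds[n].items():
        if L[v,u]==0: print("seed not dark",k,img[v,u]); continue
        m=L==L[v,u]; Q=cloud(n,m,d); ok=(Q[:,0]>.45)&(Q[:,0]<.7)&(Q[:,1]>.05)&(Q[:,1]<.5); Q=Q[ok]
        if k=="floor":Q=Q[(np.abs(Q[:,2]-(.077+.12*(Q[:,1]-.255)))<.02)]
        vv,uu=np.nonzero(m); print(n,k,len(Q),(uu.min(),uu.max(),vv.min(),vv.max()),Q.mean(0).round(4),np.percentile(Q,[2,98],0).round(3).tolist())
        A=np.c_[Q[:,:2],np.ones(len(Q))]; 
        if k=="floor": print(" plane",np.linalg.lstsq(A,Q[:,2],rcond=None)[0].round(4))
        r=cv2.minAreaRect(Q[:,:2].astype(np.float32)); print(" rect",r)
        w,V=np.linalg.eigh(np.cov(Q[:,:2].T)); print(" dir",V[:,1].round(4), np.sqrt(w))
    d=np.load(f"{n}d.npy"); m=np.load(f"m_{n}_reader.npy") if n=="side" else None
    if n=="side":
        Q=cloud(n,m,d)
        b=Q[(Q[:,2]>.005)&(Q[:,2]<.035)]; print("base",len(b),b.mean(0),cv2.minAreaRect(b[:,:2].astype(np.float32)),np.percentile(b,[1,99],0))
        c=Q[(Q[:,2]>.06)&(Q[:,2]<.27)&(Q[:,1]<-.3)]; print("col",len(c),np.median(c,0))
    # ring: dark, z .26-.37,y>-.27
    v,u=np.nonzero(d>0);P=pts(n,np.c_[u,v],d[v,u]);C=img[v,u].max(1)
    q=P[(C<62)&(P[:,2]>.26)&(P[:,2]<.385)&(P[:,1]>-.27)&(P[:,1]<-.17)&(P[:,0]>.47)&(P[:,0]<.6)]
    ce=q.mean(0);w,V=np.linalg.eigh(np.cov((q-ce).T));print("ring",len(q),ce.round(4),V[:,0].round(3),np.sqrt(w).round(4),q.min(0).round(3),q.max(0).round(3))
    g=P[(C>90)&(P[:,2]>.33)&(P[:,2]<.44)&(P[:,1]>-.4)&(P[:,1]<-.22)&(P[:,0]>.48)&(P[:,0]<.6)]
    w,V=np.linalg.eigh(np.cov(g.T));print("barrel",len(g),g.mean(0).round(4),V[:,2].round(3))
E
```

```text
side floor 3086 (np.int64(208), np.int64(289), np.int64(354), np.int64(476)) [0.6131 0.2733 0.0826] [[0.578, 0.16, 0.068], [0.647, 0.367, 0.095]]
 plane [0.0179 0.1166 0.0397]
 rect ((0.6101201772689819, 0.2582912743091583), (0.22974470257759094, 0.05122493579983711), 79.1466064453125)
 dir [0.177  0.9842] [0.01412799 0.06276666]
side plate 788 (np.int64(284), np.int64(305), np.int64(372), np.int64(436)) [0.5315 0.2605 0.1306] [[0.522, 0.216, 0.083], [0.543, 0.294, 0.16]]
 rect ((0.5322928428649902, 0.2525010108947754), (0.08744984120130539, 0.010566605255007744), 78.7844009399414)
 dir [0.2016 0.9795] [0.00280679 0.02427334]
base 1431 [ 0.53940277 -0.34106966  0.01397604] ((0.5416866540908813, -0.3476485311985016), (0.14871922135353088, 0.12230463325977325), 4.274960517883301) [[ 0.46774673 -0.40667     0.00570758]
 [ 0.61172253 -0.28801703  0.02802124]]
col 387 [ 0.54169359 -0.3712645   0.13212853]
ring 625 [ 0.5333 -0.2158  0.3443] [-0.064  0.343  0.937] [0.01   0.0201 0.0239] [ 0.494 -0.268  0.294] [ 0.577 -0.184  0.368]
barrel 983 [ 0.5384 -0.3055  0.4003] [-0.023  0.942 -0.335]
top floor 2148 (np.int64(79), np.int64(213), np.int64(200), np.int64(243)) [0.6109 0.279  0.0827] [[0.568, 0.144, 0.068], [0.646, 0.374, 0.096]]
 plane [-0.0002  0.1204  0.0493]
 rect ((0.6044742465019226, 0.24155938625335693), (0.27702710032463074, 0.050623323768377304), 79.54301452636719)
 dir [0.1939 0.981 ] [0.0144378  0.06187558]
top plate 339 (np.int64(112), np.int64(156), np.int64(245), np.int64(259)) [0.528  0.2455 0.137 ] [[0.52, 0.21, 0.083], [0.538, 0.284, 0.16]]
 rect ((0.5300231575965881, 0.24727597832679749), (0.08003424853086472, 0.009359261021018028), 79.4278335571289)
 dir [0.1663 0.9861] [0.00280898 0.02291263]
ring 1547 [ 0.5294 -0.2192  0.3395] [-0.225  0.198  0.954] [0.0144 0.0179 0.0201] [ 0.492 -0.269  0.291] [ 0.575 -0.186  0.381]
barrel 1896 [ 0.5379 -0.3129  0.4055] [-0.028  0.946 -0.324]
```

The crop confirms it: the orange spool stands on edge at the low end of the lane, with the black grip plate beside it. Purple and yellow are off the tray. Next is a planner that turns target poses into rows.

```bash
cat > plan.py <<'E'
from h import *
GR=np.array([.5315,.247,.1425]); YR=np.radians(-10.7); FOC=np.array([.5255,-.078,.2]); YF=np.arctan2(-.998,.06)
def trayR(yaw,tilt=0): return R.from_euler('ZX',[yaw,tilt])
FLIP=R.from_matrix(np.array([[0,-1,0],[-1,0,0],[0,0,-1.]]))   # tool axes in tray axes
def tool(yaw,tilt=0): return trayR(yaw,tilt)*FLIP
def plan(p,q,W):   # W: list of (pos,rot); prints rounded numbers and tracks them
    for P,Q in W:
        t=(q.inv().apply(np.array(P)-p)/.12).round(3); r=((q.inv()*Q).as_rotvec(degrees=True)/60).round(3)
        print("travel",t.tolist(),"rot",r.tolist(),"mm",round(120*np.linalg.norm(t)),"deg",round(60*np.linalg.norm(r),1))
        p=p+q.apply(t*.12); q=q*R.from_rotvec(r*60,degrees=True)
    print("end",p.round(4))
def now():
    s=env.get_state(); return s["tcp_pos"],quat(s["orientation"])
E
python3 - <<'E'
from plan import *
p,q=now(); T=tool(YR,.12); up=trayR(YR,.12).apply([0,0,1])
rv=(q.inv()*T).as_rotvec(degrees=True); print(rv)
E0=GR+up*.085; W=[]
N=7
for i in range(1,N+1):
    a=i/N; W.append((p*(1-a)+E0*a,q*R.from_rotvec(rv*min(1,a),degrees=True)))
W.append((GR+up*.02,T)); W.append((GR,T))
plan(p,q,W)
E
```

```text
[  6.9840348   -4.3278399  116.22482936]
travel [0.683, -0.786, 0.028] rot [0.017, -0.01, 0.277] mm 125 deg 16.7
travel [0.431, -0.948, 0.037] rot [0.016, -0.01, 0.276] mm 125 deg 16.6
travel [0.143, -1.03, 0.051] rot [0.017, -0.011, 0.277] mm 125 deg 16.7
travel [-0.157, -1.028, 0.07] rot [0.016, -0.01, 0.277] mm 125 deg 16.7
travel [-0.443, -0.938, 0.09] rot [0.017, -0.01, 0.277] mm 125 deg 16.7
travel [-0.692, -0.771, 0.11] rot [0.016, -0.011, 0.276] mm 125 deg 16.6
travel [-0.881, -0.54, 0.131] rot [0.017, -0.01, 0.277] mm 125 deg 16.7
travel [0.0, 0.0, 0.542] rot [0.0, -0.0, 0.0] mm 65 deg 0.0
travel [0.0, 0.0, 0.167] rot [0.0, -0.0, 0.0] mm 20 deg 0.0
end [0.5315 0.247  0.1425]
```

```bash

python3 -m pendant '[{"travel":[0.34,-0.39,0.01],"rot":[0.01,0,0.14],"fingers":0.1},{"travel":[0.68,-0.79,0.03],"rot":[0.02,-0.01,0.28],"fingers":0.1},{"travel":[0.68,-0.79,0.03],"rot":[0.02,-0.01,0.28],"fingers":0.1}]' 20 | tail -c 300
python3 -m pendant '[{"travel":[0.21,-0.47,0.02],"rot":[0.01,0,0.14],"fingers":0.1},{"travel":[0.43,-0.95,0.04],"rot":[0.02,-0.01,0.28],"fingers":0.1},{"travel":[0.43,-0.95,0.04],"rot":[0.02,-0.01,0.28],"fingers":0.1}]' >/dev/null
python3 -m pendant '[{"travel":[0.07,-0.5,0.02],"rot":[0.01,0,0.14],"fingers":0.1},{"travel":[0.14,-1.0,0.05],"rot":[0.02,-0.01,0.28],"fingers":0.1},{"travel":[0.14,-1.0,0.05],"rot":[0.02,-0.01,0.28],"fingers":0.1}]' >/dev/null
python3 -m pendant '[{"travel":[-0.08,-0.5,0.04],"rot":[0.01,0,0.14],"fingers":0.1},{"travel":[-0.16,-1.0,0.07],"rot":[0.02,-0.01,0.28],"fingers":0.1},{"travel":[-0.16,-1.0,0.07],"rot":[0.02,-0.01,0.28],"fingers":0.1}]' >/dev/null
python3 -m pendant '[{"travel":[-0.22,-0.47,0.05],"rot":[0.01,0,0.14],"fingers":0.1},{"travel":[-0.44,-0.94,0.09],"rot":[0.02,-0.01,0.28],"fingers":0.1},{"travel":[-0.44,-0.94,0.09],"rot":[0.02,-0.01,0.28],"fingers":0.1}]' >/dev/null
python3 -m pendant '[{"travel":[-0.35,-0.38,0.06],"rot":[0.01,0,0.14],"fingers":0.1},{"travel":[-0.69,-0.77,0.11],"rot":[0.02,-0.01,0.28],"fingers":0.1},{"travel":[-0.69,-0.77,0.11],"rot":[0.02,-0.01,0.28],"fingers":0.1}]'
python3 - <<'E'
from plan import *
p,q=now(); T=tool(YR,.12); up=trayR(YR,.12).apply([0,0,1]); print(env.get_state()["joint_pos"].round(2),env.get_state()["clock"])
plan(p,q,[(GR+up*.085,T),(GR+up*.02,T),(GR,T)])
E
```

```text
clock: 0.8
tcp_pos: [0.2092, -0.4371, 0.2465]
orientation: [-0.011, 1.0, -0.011, -0.007]
wrist_force: [0.1, -1.3, -0.2]
finger_gap: 0.0469
grip_force: 0.0
clock: 2.3
tcp_pos: [0.1497, -0.091, 0.2489]
orientation: [-0.117, 0.769, -0.629, -0.012]
wrist_force: [-0.0, 0.3, 0.8]
finger_gap: 0.047
grip_force: 0.0
[-1.36 -0.44 -0.68  1.5   0.17  3.14] 2.3
travel [-1.943, -3.535, 1.122] rot [-0.104, 0.076, 0.373] mm 502 deg 23.7
travel [0.0, 0.0, 0.542] rot [-0.0, -0.0, 0.0] mm 65 deg 0.0
travel [0.0, 0.0, 0.166] rot [-0.0, -0.0, 0.0] mm 20 deg 0.0
end [0.5315 0.247  0.1425]
```

I turned the wrist the wrong way round: J6 hit its range limit, so the path strayed. Nothing was touched. I'll unwind it the other way, in smaller checked steps.

```bash
python3 - <<'E'
from plan import *
p,q=now(); x=q.apply([1,0,0]); y0=np.degrees(np.arctan2(x[1],x[0]))+90; print("tray-yaw",y0)
Y=lambda d:tool(np.radians(d))
plan(p,q,[([.19,-.2,.26],Y(y0+30)),([.23,-.3,.26],Y(y0+60))])
E
```

```text
tray-yaw 12.220606848750194
travel [0.931, -0.176, -0.224] rot [-0.199, 0.113, -0.511] mm 117 deg 33.6
travel [0.841, 0.313, 0.0] rot [0.0, 0.0, -0.5] mm 108 deg 30.0
end [ 0.23 -0.3   0.26]
```

```bash

python3 -m pendant '[{"travel":[0.25,-0.04,-0.06],"rot":[-0.05,0.03,-0.13],"fingers":0.1},{"travel":[0.5,-0.09,-0.12],"rot":[-0.1,0.06,-0.26],"fingers":0.1},{"travel":[0.75,-0.13,-0.18],"rot":[-0.15,0.09,-0.39],"fingers":0.1},{"travel":[0.93,-0.18,-0.22],"rot":[-0.2,0.11,-0.51],"fingers":0.1},{"travel":[0.93,-0.18,-0.22],"rot":[-0.2,0.11,-0.51],"fingers":0.1}]'
python3 - <<'E'
from plan import *
p,q=now(); print(env.get_state()["joint_pos"].round(2))
x=q.apply([1,0,0]); y0=np.degrees(np.arctan2(x[1],x[0]))+90; print("tray-yaw",y0,q.apply([0,0,1]).round(3))
Y=lambda d:tool(np.radians(d))
plan(p,q,[([.23,-.3,.26],Y(y0+30)),([.32,-.25,.26],Y(y0+60)),([.38,-.15,.26],Y(y0+90))])
E
```

```text
clock: 2.8
tcp_pos: [0.1939, -0.2026, 0.2605]
orientation: [0.001, 0.916, -0.401, 0.0]
wrist_force: [-0.1, 0.6, 0.9]
finger_gap: 0.0469
grip_force: 0.0
[-1.1  -0.28 -0.53  1.31 -0.    2.87]
tray-yaw 42.691810291528206 [-0.001 -0.002 -1.   ]
travel [0.801, 0.329, 0.005] rot [0.002, -0.0, -0.5] mm 104 deg 30.0
travel [0.592, -0.621, 0.001] rot [-0.0, -0.0, -0.5] mm 103 deg 30.0
travel [0.671, -0.703, 0.0] rot [0.0, -0.0, -0.5] mm 117 deg 30.0
end [ 0.38 -0.15  0.26]
```

```bash

python3 -m pendant '[{"travel":[0.2,0.08,0],"rot":[0,0,-0.14],"fingers":0.1},{"travel":[0.4,0.16,0],"rot":[0,0,-0.28],"fingers":0.1},{"travel":[0.6,0.25,0],"rot":[0,0,-0.42],"fingers":0.1},{"travel":[0.8,0.33,0],"rot":[0,0,-0.5],"fingers":0.1}]' >/dev/null
python3 -m pendant '[{"travel":[0.15,-0.15,0],"rot":[0,0,-0.14],"fingers":0.1},{"travel":[0.3,-0.31,0],"rot":[0,0,-0.28],"fingers":0.1},{"travel":[0.45,-0.46,0],"rot":[0,0,-0.42],"fingers":0.1},{"travel":[0.59,-0.62,0],"rot":[0,0,-0.5],"fingers":0.1}]' >/dev/null
python3 -m pendant '[{"travel":[0.17,-0.17,0],"rot":[0,0,-0.14],"fingers":0.1},{"travel":[0.34,-0.35,0],"rot":[0,0,-0.28],"fingers":0.1},{"travel":[0.5,-0.52,0],"rot":[0,0,-0.42],"fingers":0.1},{"travel":[0.67,-0.7,0],"rot":[0,0,-0.5],"fingers":0.1}]'
python3 - <<'E'
from plan import *
p,q=now(); print(env.get_state()["joint_pos"].round(2))
x=q.apply([1,0,0]); y0=np.degrees(np.arctan2(x[1],x[0]))+90; print("tray-yaw",y0,q.apply([0,0,1]).round(3))
up=trayR(YR,.12).apply([0,0,1]); E0=GR+up*.085; W=[]; n=6; tot=(349.3-y0)%360
for i in range(1,n+1):
    a=i/n; W.append((p*(1-min(1,a*1.2))+E0*min(1,a*1.2),tool(np.radians(y0+tot*a),.12*(a==1))))
plan(p,q,W)
E
```

```text
clock: 4.0
tcp_pos: [0.378, -0.1476, 0.2597]
orientation: [-0.002, 0.931, 0.364, -0.0]
wrist_force: [-0.0, -0.2, 0.1]
finger_gap: 0.0471
grip_force: 0.0
[-0.57 -0.02 -0.32  1.27  0.    1.83]
tray-yaw 132.67142585221885 [-0.002  0.003 -1.   ]
travel [0.62, -0.3, 0.056] rot [-0.003, -0.001, -0.602] mm 83 deg 36.1
travel [0.678, 0.124, 0.055] rot [0.0, -0.0, -0.601] mm 83 deg 36.1
travel [0.476, 0.498, 0.055] rot [0.0, -0.0, -0.602] mm 83 deg 36.1
travel [0.09, 0.683, 0.055] rot [0.0, 0.0, -0.602] mm 83 deg 36.1
travel [-0.33, 0.605, 0.055] rot [0.0, 0.0, -0.602] mm 83 deg 36.1
travel [0.0, -0.0, -0.0] rot [-0.036, -0.11, -0.601] mm 0 deg 36.7
end [0.5296 0.2371 0.2269]
```

```bash

python3 -m pendant '[{"travel":[0.15,-0.08,0.01],"rot":[0,0,-0.14],"fingers":0.1},{"travel":[0.31,-0.15,0.03],"rot":[0,0,-0.28],"fingers":0.1},{"travel":[0.46,-0.22,0.04],"rot":[0,0,-0.42],"fingers":0.1},{"travel":[0.62,-0.3,0.06],"rot":[0,0,-0.56],"fingers":0.1},{"travel":[0.62,-0.3,0.06],"rot":[0,0,-0.6],"fingers":0.1}]' >/dev/null
python3 -m pendant '[{"travel":[0.17,0.03,0.01],"rot":[0,0,-0.14],"fingers":0.1},{"travel":[0.34,0.06,0.03],"rot":[0,0,-0.28],"fingers":0.1},{"travel":[0.51,0.09,0.04],"rot":[0,0,-0.42],"fingers":0.1},{"travel":[0.68,0.12,0.06],"rot":[0,0,-0.56],"fingers":0.1},{"travel":[0.68,0.12,0.06],"rot":[0,0,-0.6],"fingers":0.1}]' >/dev/null
python3 -m pendant '[{"travel":[0.12,0.12,0.01],"rot":[0,0,-0.14],"fingers":0.1},{"travel":[0.24,0.25,0.03],"rot":[0,0,-0.28],"fingers":0.1},{"travel":[0.36,0.37,0.04],"rot":[0,0,-0.42],"fingers":0.1},{"travel":[0.48,0.5,0.06],"rot":[0,0,-0.56],"fingers":0.1},{"travel":[0.48,0.5,0.06],"rot":[0,0,-0.6],"fingers":0.1}]' >/dev/null
python3 -m pendant '[{"travel":[0.02,0.17,0.01],"rot":[0,0,-0.14],"fingers":0.1},{"travel":[0.04,0.34,0.03],"rot":[0,0,-0.28],"fingers":0.1},{"travel":[0.07,0.51,0.04],"rot":[0,0,-0.42],"fingers":0.1},{"travel":[0.09,0.68,0.06],"rot":[0,0,-0.56],"fingers":0.1},{"travel":[0.09,0.68,0.06],"rot":[0,0,-0.6],"fingers":0.1}]'
python3 - <<'E'
from plan import *
p,q=now(); print(env.get_state()["joint_pos"].round(2))
T=tool(YR,.12);up=trayR(YR,.12).apply([0,0,1])
plan(p,q,[((p+GR+up*.085)/2,q*R.from_rotvec((q.inv()*T).as_rotvec()/2)),(GR+up*.085,T)])
E
```

```text
clock: 6.0
tcp_pos: [0.5004, 0.1601, 0.231]
orientation: [-0.001, -0.059, 0.998, 0.001]
wrist_force: [0.4, -1.2, 0.2]
finger_gap: 0.0468
grip_force: 0.0
[ 0.16  0.23 -0.12  1.23  0.    0.04]
travel [-0.158, 0.304, 0.018] rot [-0.034, -0.049, -0.604] mm 41 deg 36.4
travel [-0.306, 0.15, 0.038] rot [-0.035, -0.05, -0.604] mm 41 deg 36.4
end [0.5296 0.237  0.2269]
```

```bash

python3 -m pendant '[{"travel":[-0.04,0.08,0],"rot":[-0.01,-0.01,-0.14],"fingers":0.1},{"travel":[-0.08,0.15,0.01],"rot":[-0.02,-0.02,-0.28],"fingers":0.1},{"travel":[-0.12,0.22,0.01],"rot":[-0.03,-0.04,-0.42],"fingers":0.1},{"travel":[-0.16,0.3,0.02],"rot":[-0.03,-0.05,-0.56],"fingers":0.1},{"travel":[-0.16,0.3,0.02],"rot":[-0.034,-0.05,-0.604],"fingers":0.1}]' >/dev/null
python3 -m pendant '[{"travel":[-0.08,0.04,0.01],"rot":[-0.01,-0.01,-0.14],"fingers":0.1},{"travel":[-0.15,0.08,0.02],"rot":[-0.02,-0.02,-0.28],"fingers":0.1},{"travel":[-0.22,0.11,0.03],"rot":[-0.03,-0.04,-0.42],"fingers":0.1},{"travel":[-0.3,0.15,0.04],"rot":[-0.03,-0.05,-0.56],"fingers":0.1},{"travel":[-0.31,0.15,0.04],"rot":[-0.035,-0.05,-0.604],"fingers":0.1},{"travel":[-0.31,0.15,0.04],"rot":[-0.035,-0.05,-0.604],"fingers":0.1}]'
python3 - <<'E'
from plan import *
p,q=now(); print(env.get_state()["joint_pos"].round(2))
T=tool(YR,.12);up=trayR(YR,.12).apply([0,0,1])
plan(p,q,[(GR+up*.085,T),(GR+up*.02,T),(GR,T)])
img,d=env.read_camera("side")
cv2.imwrite("pics/pre.png",cv2.resize(img[240:480,180:500],None,fx=2.5,fy=2.5))
E
```

```text
clock: 7.1
tcp_pos: [0.5302, 0.2352, 0.2268]
orientation: [0.046, -0.635, 0.77, 0.038]
wrist_force: [0.5, -1.0, -0.1]
finger_gap: 0.047
grip_force: 0.0
[ 0.23  0.28 -0.06  1.18  0.11 -1.15]
travel [-0.014, 0.008, 0.001] rot [-0.001, -0.0, -0.005] mm 2 deg 0.3
travel [0.0, -0.0, 0.541] rot [0.0, -0.0, 0.0] mm 65 deg 0.0
travel [0.0, -0.0, 0.167] rot [0.0, -0.0, 0.0] mm 20 deg 0.0
end [0.5315 0.2471 0.1425]
```

View pics/pre.png

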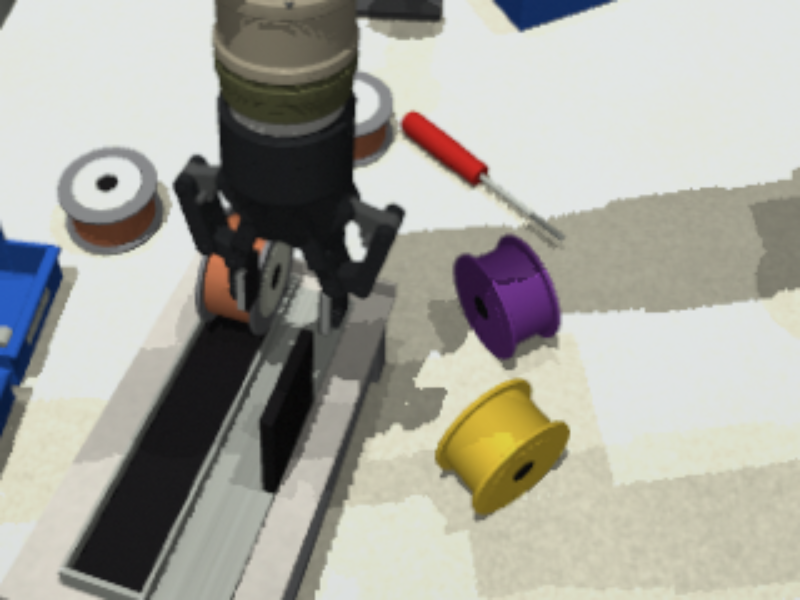

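The fingers straddle the plate (crop about (290,400)) and the spool sits well to the low end, so I'm descending.

```bash

python3 -m pendant '[{"travel":[-0.014,0.008,0.18],"rot":[0,0,0],"fingers":0.1},{"travel":[-0.014,0.008,0.36],"rot":[0,0,0],"fingers":0.1},{"travel":[-0.014,0.008,0.54],"rot":[0,0,0],"fingers":0.1},{"travel":[-0.014,0.008,0.63],"rot":[0,0,0],"fingers":0.1},{"travel":[-0.014,0.008,0.708],"rot":[0,0,0],"fingers":0.1},{"travel":[-0.014,0.008,0.708],"rot":[0,0,0],"fingers":0.1}]'
python3 - <<'E'
from plan import *
p,q=now(); plan(p,q,[(GR,tool(YR,.12))])
E
```

```text
clock: 7.75
tcp_pos: [0.5311, 0.2482, 0.1419]
orientation: [0.046, -0.636, 0.769, 0.038]
wrist_force: [-0.6, -0.5, -0.6]
finger_gap: 0.0469
grip_force: 0.0
travel [0.008, -0.005, -0.006] rot [-0.0, -0.0, -0.002] mm 1 deg 0.1
end [0.5315 0.2471 0.1425]
```

```bash

python3 -m pendant '[{"travel":[0,0,0],"rot":[0,0,0],"fingers":-0.4},{"travel":[0,0,0],"rot":[0,0,0],"fingers":-0.6},{"travel":[0,0,0],"rot":[0,0,0],"fingers":-0.7},{"travel":[0,0,0],"rot":[0,0,0],"fingers":-0.8},{"travel":[0,0,0],"rot":[0,0,0],"fingers":-1},{"travel":[0,0,0],"rot":[0,0,0],"fingers":-1}]' 40
python3 -m pendant '[{"travel":[0,0,0],"rot":[0,0,0],"fingers":-1},{"travel":[0,0,0],"rot":[0,0,0],"fingers":-1},{"travel":[0,0,0],"rot":[0,0,0],"fingers":-1}]' 120
```

```text
clock: 8.35
tcp_pos: [0.5325, 0.2488, 0.1438]
orientation: [0.048, -0.637, 0.769, 0.037]
wrist_force: [1.2, -1.0, 5.1]
finger_gap: 0.0094
grip_force: 40.2
clock: 8.65
tcp_pos: [0.5326, 0.2488, 0.144]
orientation: [0.048, -0.637, 0.769, 0.037]
wrist_force: [1.8, -2.0, 5.8]
finger_gap: 0.0085
grip_force: 118.2
```

```bash

python3 -m pendant '[{"travel":[0,0,-0.02],"rot":[0,0,0],"fingers":-1},{"travel":[-0.01,0,-0.06],"rot":[0,0,0],"fingers":-1},{"travel":[-0.02,0,-0.13],"rot":[0,0,0],"fingers":-1},{"travel":[-0.03,0,-0.22],"rot":[0,0,0],"fingers":-1},{"travel":[-0.04,0,-0.33],"rot":[0,0,0],"fingers":-1},{"travel":[-0.05,0,-0.44],"rot":[0,0,0],"fingers":-1},{"travel":[-0.065,0,-0.54],"rot":[0,0,0],"fingers":-1},{"travel":[-0.075,0,-0.62],"rot":[0,0,0],"fingers":-1},{"travel":[-0.08,0,-0.67],"rot":[0,0,0],"fingers":-1},{"travel":[-0.083,0,-0.69],"rot":[0,0,0],"fingers":-1}]'
cat > look.py <<'E'
from plan import *
import sys
def look(save=None):
    p,q=now(); print("tcp",p.round(4),"tool z",q.apply([0,0,1]).round(4))
    TR=(q*FLIP.inv()); O=p-TR.apply([-.072,0,.068])
    e=TR.as_euler('ZXY'); print("nominal tray O",O.round(4),"yaw,tilt,roll",e.round(4),"clock",env.get_state()["clock"])
    for n in("top","side"):
        img,d=env.read_camera(n)
        v,u=np.nonzero(d>0); P=pts(n,np.c_[u,v],d[v,u]); C=img[v,u].astype(int); L=TR.inv().apply(P-O)
        box=(np.abs(L[:,0])<.035)&(np.abs(L[:,1])<.16)&(L[:,2]>.02)&(L[:,2]<.11)
        o=(np.abs(L[:,0])<.03)&(np.abs(L[:,1])<.16)&(L[:,2]>.025)&(L[:,2]<.11)
        q=L[o]
        if len(q)>20: # circle fit of known radius on flange/barrel points: use top 
            hi=q[:,2].max(); print(n,"spool pts",len(q),"y range",np.percentile(q[:,1],[1,99]).round(3),"x",np.percentile(q[:,0],[1,99]).round(3),"z99",np.percentile(q[:,2],99).round(3))
            col=(C[o][:,2]>C[o][:,0]+35)&(C[o][:,2]>80); k=q[col]
            if len(k)>20: print("   orange",len(k),"y range",np.percentile(k[:,1],[1,99]).round(4),"mean",k.mean(0).round(4))
        f=(np.abs(L[:,0])<.022)&(np.abs(L[:,1])<.125)&(np.abs(L[:,2]-.004)<.03)&(C.max(1)<62)
        k=L[f]
        if len(k)>100:
            A=np.c_[k[:,:2],np.ones(len(k))]; c=np.linalg.lstsq(A,k[:,2],rcond=None)[0]; r=np.abs(k[:,2]-A@c)<.004
            c=np.linalg.lstsq(A[r],k[r,2],rcond=None)[0]; print("   floor",r.sum(),"slope x,y (rel tool)",c.round(4),"y",k[:,1].min().round(3),k[:,1].max().round(3))
        if save: cv2.imwrite(f"pics/{save}_{n}.png",img)
if __name__=="__main__": look(*sys.argv[1:])
E
python3 look.py
```

```text
clock: 9.65
tcp_pos: [0.5317, 0.2487, 0.227]
orientation: [0.047, -0.637, 0.769, 0.038]
wrist_force: [0.6, -0.3, -5.6]
finger_gap: 0.0083
grip_force: 117.1
tcp [0.5317 0.2487 0.227 ] tool z [ 0.0251  0.118  -0.9927]
nominal tray O [0.6042 0.2433 0.1597] yaw,tilt,roll [-0.1873  0.1209 -0.0027] clock 9.65
top spool pts 1220 y range [-0.146 -0.065] x [-0.025  0.021] z99 0.091
   orange 638 y range [-0.1344 -0.071 ] mean [-0.0006 -0.1044  0.0788]
   floor 846 slope x,y (rel tool) [-0.0109  0.0049  0.0014] y -0.061 0.068
side spool pts 106 y range [-0.104 -0.063] x [-0.001  0.022] z99 0.091
   orange 46 y range [-0.0994 -0.0793] mean [ 0.0159 -0.087   0.0785]
   floor 2730 slope x,y (rel tool) [-0.0055  0.0023  0.0017] y -0.094 0.125
```

Tray is held square in the grip, and the spool is at y = -0.105 on the low rim. Next I'll plan the carry with the slope kept.

```bash
python3 - <<'E'
from plan import *
p,q=now(); TR=q*FLIP.inv(); e=TR.as_euler('ZXY'); 
tx=np.array([np.cos(YF),np.sin(YF),0]); G=FOC-.072*tx+[0,0,.019]; print(G,np.degrees(YF))
P,Q=p,q
for s0,s in((0,.29),(.29,.71),(.71,1)):
    T=p+(G-p)*s; QT=tool(e[0]+(YF-e[0])*s,.12)
    t=(Q.inv().apply(T-P)/.12).round(3); r=((Q.inv()*QT).as_rotvec(degrees=True)/60).round(3)
    fr={0:[(k/7)**2 for k in range(1,8)],.29:[k/5 for k in range(1,6)],.71:[1-(1-k/7)**2 for k in range(1,8)]}[s0]
    for f in fr: print((t*f).round(3).tolist(),(r*f).round(3).tolist())
    print(); P=P+Q.apply(t*.12);Q=Q*R.from_rotvec(r*60,degrees=True)
E
```

```text
[ 0.52117914 -0.00612977  0.219     ] -86.55950512725727
[0.012, -0.002, -0.001] [0.001, 0.0, 0.007]
[0.05, -0.007, -0.005] [0.003, 0.0, 0.03]
[0.111, -0.017, -0.01] [0.008, 0.0, 0.067]
[0.198, -0.029, -0.018] [0.014, 0.0, 0.119]
[0.31, -0.046, -0.029] [0.021, 0.001, 0.186]
[0.446, -0.066, -0.041] [0.031, 0.001, 0.267]
[0.607, -0.09, -0.056] [0.042, 0.001, 0.364]

[0.153, -0.09, -0.013] [0.013, -0.0, 0.105]
[0.307, -0.181, -0.026] [0.026, -0.0, 0.211]
[0.46, -0.271, -0.04] [0.038, -0.0, 0.316]
[0.614, -0.362, -0.053] [0.051, -0.0, 0.422]
[0.767, -0.452, -0.066] [0.064, -0.0, 0.527]

[0.076, -0.145, -0.005] [0.012, 0.0, 0.097]
[0.141, -0.267, -0.008] [0.022, 0.0, 0.178]
[0.193, -0.368, -0.011] [0.03, 0.0, 0.245]
[0.234, -0.446, -0.014] [0.036, 0.0, 0.297]
[0.264, -0.501, -0.016] [0.04, 0.0, 0.334]
[0.281, -0.535, -0.017] [0.043, 0.0, 0.357]
[0.287, -0.546, -0.017] [0.044, 0.0, 0.364]
```

```bash

python3 -m pendant '[{"travel":[0.012,-0.002,-0.001],"rot":[0.001,0,0.007],"fingers":-1},{"travel":[0.05,-0.007,-0.005],"rot":[0.003,0,0.03],"fingers":-1},{"travel":[0.11,-0.017,-0.01],"rot":[0.008,0,0.067],"fingers":-1},{"travel":[0.198,-0.029,-0.018],"rot":[0.014,0,0.119],"fingers":-1},{"travel":[0.31,-0.046,-0.029],"rot":[0.021,0,0.186],"fingers":-1},{"travel":[0.446,-0.066,-0.041],"rot":[0.031,0,0.267],"fingers":-1},{"travel":[0.607,-0.09,-0.056],"rot":[0.042,0,0.364],"fingers":-1}]' | head -3
python3 -m pendant '[{"travel":[0.153,-0.09,-0.013],"rot":[0.013,0,0.105],"fingers":-1},{"travel":[0.307,-0.181,-0.026],"rot":[0.026,0,0.211],"fingers":-1},{"travel":[0.46,-0.271,-0.04],"rot":[0.038,0,0.316],"fingers":-1},{"travel":[0.614,-0.362,-0.053],"rot":[0.051,0,0.422],"fingers":-1},{"travel":[0.767,-0.452,-0.066],"rot":[0.064,0,0.527],"fingers":-1}]' | head -3
python3 -m pendant '[{"travel":[0.076,-0.145,-0.005],"rot":[0.012,0,0.097],"fingers":-1},{"travel":[0.141,-0.267,-0.008],"rot":[0.022,0,0.178],"fingers":-1},{"travel":[0.193,-0.368,-0.011],"rot":[0.03,0,0.245],"fingers":-1},{"travel":[0.234,-0.446,-0.014],"rot":[0.036,0,0.297],"fingers":-1},{"travel":[0.264,-0.501,-0.016],"rot":[0.04,0,0.334],"fingers":-1},{"travel":[0.281,-0.535,-0.017],"rot":[0.043,0,0.357],"fingers":-1},{"travel":[0.287,-0.546,-0.017],"rot":[0.044,0,0.364],"fingers":-1},{"travel":[0.287,-0.546,-0.017],"rot":[0.044,0,0.364],"fingers":-1}]'
python3 look.py a
```

```text
clock: 10.45
tcp_pos: [0.5282, 0.1739, 0.2239]
orientation: [0.053, -0.476, 0.877, 0.029]
clock: 10.95
tcp_pos: [0.5237, 0.0664, 0.2208]
orientation: [0.059, -0.216, 0.974, 0.013]
clock: 11.75
tcp_pos: [0.5211, -0.0061, 0.2187]
orientation: [0.06, -0.03, 0.998, 0.002]
wrist_force: [-0.5, -0.1, -5.2]
finger_gap: 0.0083
grip_force: 117.3
tcp [ 0.5211 -0.0061  0.2187] tool z [ 0.1199  0.0078 -0.9928]
nominal tray O [ 0.5336 -0.0775  0.1512] yaw,tilt,roll [-1.5113e+00  1.2050e-01  6.0000e-04] clock 11.75
top spool pts 1030 y range [-0.144 -0.065] x [-0.023  0.022] z99 0.092
   orange 478 y range [-0.1312 -0.0832] mean [-1.000e-04 -1.076e-01  8.170e-02]
   floor 1913 slope x,y (rel tool) [-0.0112  0.0015  0.0016] y -0.068 0.125
side spool pts 1431 y range [-0.147 -0.062] x [-0.025  0.022] z99 0.09
   orange 256 y range [-0.1369 -0.0717] mean [ 0.0051 -0.1011  0.0788]
   floor 432 slope x,y (rel tool) [-0.0349 -0.0048  0.0023] y -0.1 0.125
```

View pics/a_side.png

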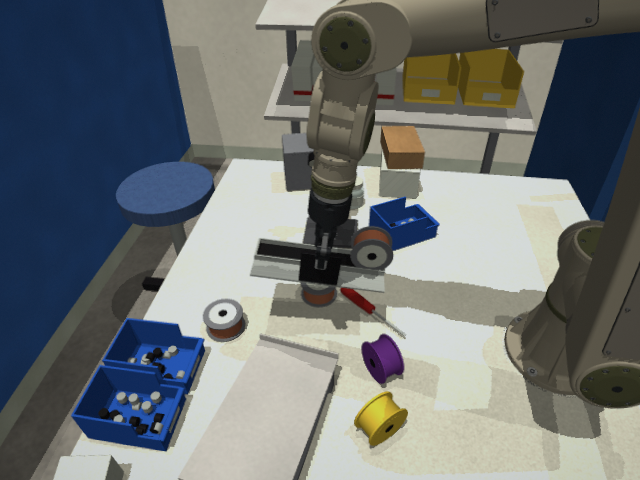

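The side view shows the tray before the reader, plate at (320,268), and the spool at its low end at (372,247). I'll level it, then use a short tilt pulse.

```bash

python3 -m pendant '[{"travel":[0,0,0],"rot":[0,0.01,0],"fingers":-1},{"travel":[0,0,0],"rot":[0,0.03,0],"fingers":-1},{"travel":[0,0,0],"rot":[0,0.055,0],"fingers":-1},{"travel":[0,0,0],"rot":[0,0.08,0],"fingers":-1},{"travel":[0,0,0],"rot":[0,0.1,0],"fingers":-1},{"travel":[0,0,0],"rot":[0,0.11,0],"fingers":-1},{"travel":[0,0,0],"rot":[0,0.115,0],"fingers":-1},{"travel":[0,0,0],"rot":[0,0.115,0],"fingers":-1},{"travel":[0,0,0],"rot":[0,0.115,0],"fingers":-1}]'
python3 look.py
```

```text
clock: 12.75
tcp_pos: [0.5211, -0.0061, 0.2187]
orientation: [0.0, -0.03, 1.0, 0.0]
wrist_force: [-0.6, 0.1, -5.7]
finger_gap: 0.0081
grip_force: 117.1
tcp [ 0.5211 -0.0061  0.2187] tool z [ 1.e-04  4.e-04 -1.e+00]
nominal tray O [ 0.5254 -0.078   0.1507] yaw,tilt,roll [-1.5112e+00  2.0000e-04  4.0000e-04] clock 12.75
top spool pts 1057 y range [-0.147 -0.068] x [-0.023  0.022] z99 0.091
   orange 499 y range [-0.1334 -0.0876] mean [ 1.00e-04 -1.11e-01  8.09e-02]
   floor 1817 slope x,y (rel tool) [-0.0104  0.0018  0.0013] y -0.063 0.125
side spool pts 1440 y range [-0.147 -0.061] x [-0.025  0.022] z99 0.091
   orange 251 y range [-0.1387 -0.0744] mean [ 0.0059 -0.1047  0.079 ]
   floor 463 slope x,y (rel tool) [-0.0121  0.0004  0.0018] y -0.124 0.125
```

```bash

python3 -m pendant '[{"travel":[0,0,0],"rot":[0,0.038,0],"fingers":-1},{"travel":[0,0,0],"rot":[0,0.038,0],"fingers":-1},{"travel":[0,0,0],"rot":[0,0.038,0],"fingers":-1},{"travel":[0,0,0],"rot":[0,0.038,0],"fingers":-1},{"travel":[0,0,0],"rot":[0,0,0],"fingers":-1},{"travel":[0,0,0],"rot":[0,0,0],"fingers":-1},{"travel":[0,0,0],"rot":[0,0,0],"fingers":-1}]' | head -1
python3 look.py; python3 look.py; python3 look.py; python3 look.py
```

```text
clock: 13.55
tcp [ 0.5207 -0.0062  0.219 ] tool z [-3.e-04  3.e-04 -1.e+00]
nominal tray O [ 0.5249 -0.078   0.1509] yaw,tilt,roll [-1.5114e+00 -3.0000e-04  3.0000e-04] clock 13.55
top spool pts 1043 y range [-0.119 -0.039] x [-0.023  0.022] z99 0.091
   orange 488 y range [-0.1052 -0.0597] mean [ 0.0002 -0.0827  0.081 ]
   floor 1661 slope x,y (rel tool) [-0.0055  0.0004  0.0015] y -0.125 0.125
side spool pts 1421 y range [-0.115 -0.03 ] x [-0.025  0.023] z99 0.09
   orange 247 y range [-0.1079 -0.0426] mean [ 0.0055 -0.074   0.079 ]
   floor 336 slope x,y (rel tool) [-0.0568 -0.0074  0.0027] y -0.125 0.125
tcp [ 0.5211 -0.0062  0.2189] tool z [-3.e-04  3.e-04 -1.e+00]
nominal tray O [ 0.5253 -0.078   0.1508] yaw,tilt,roll [-1.5113e+00 -3.0000e-04  4.0000e-04] clock 13.65
top spool pts 1039 y range [-0.114 -0.035] x [-0.023  0.022] z99 0.092
   orange 491 y range [-0.1003 -0.0538] mean [-0.     -0.0775  0.081 ]
   floor 1628 slope x,y (rel tool) [-0.0061  0.0001  0.0014] y -0.125 0.125
side spool pts 1413 y range [-0.111 -0.026] x [-0.025  0.022] z99 0.091
   orange 244 y range [-0.
[... 621 characters left out ...]
.0053 -0.0666  0.0791]
   floor 345 slope x,y (rel tool) [-0.0986 -0.0041  0.0026] y -0.125 0.125
tcp [ 0.5213 -0.0062  0.2186] tool z [-4.e-04  4.e-04 -1.e+00]
nominal tray O [ 0.5255 -0.078   0.1506] yaw,tilt,roll [-1.5112e+00 -4.0000e-04  5.0000e-04] clock 13.85
top spool pts 1039 y range [-0.106 -0.027] x [-0.024  0.022] z99 0.092
   orange 487 y range [-0.0933 -0.0457] mean [ 0.0001 -0.0707  0.0811]
   floor 1648 slope x,y (rel tool) [-0.0086  0.0003  0.0013] y -0.125 0.125
side spool pts 1395 y range [-0.105 -0.02 ] x [-0.025  0.023] z99 0.09
   orange 249 y range [-0.0971 -0.0328] mean [ 0.0055 -0.0646  0.0789]
   floor 391 slope x,y (rel tool) [-0.0457 -0.0019  0.0021] y -0.124 0.125
```

```bash

python3 -m pendant '[{"travel":[0,0,0],"rot":[0,0,0],"fingers":-1},{"travel":[0,0,0],"rot":[0,0,0],"fingers":-1},{"travel":[0,0,0],"rot":[0,0,0],"fingers":-1},{"travel":[0,0,0],"rot":[0,0,0],"fingers":-1},{"travel":[0,0,0],"rot":[0,0,0],"fingers":-1},{"travel":[0,0,0],"rot":[0,0,0],"fingers":-1}]' | head -1
python3 look.py |grep -A3 top; python3 look.py|grep -A3 top
```

```text
clock: 14.55
top spool pts 1033 y range [-0.1   -0.022] x [-0.023  0.022] z99 0.092
   orange 472 y range [-0.086  -0.0406] mean [-0.0002 -0.064   0.0812]
   floor 1657 slope x,y (rel tool) [0.002  0.     0.0013] y -0.125 0.125
side spool pts 1382 y range [-0.1   -0.015] x [-0.025  0.022] z99 0.091
top spool pts 1037 y range [-0.101 -0.021] x [-0.023  0.022] z99 0.092
   orange 479 y range [-0.0872 -0.0407] mean [-0.     -0.0644  0.0812]
   floor 1648 slope x,y (rel tool) [-0.0093 -0.      0.0014] y -0.125 0.125
side spool pts 1378 y range [-0.1   -0.015] x [-0.025  0.022] z99 0.091
```

```bash
python3 - <<'E'
from plan import *
p,q=now(); TR=q*FLIP.inv(); O=p-TR.apply([-.072,0,.068])
for n in("side","top"):
    img,d=env.read_camera(n); v,u=np.nonzero(d>0); L=TR.inv().apply(pts(n,np.c_[u,v],d[v,u])-O)
    for z in np.arange(.07,.19,.01):
        s=L[(L[:,2]>z)&(L[:,2]<z+.01)&(np.abs(L[:,1])<.06)&(L[:,0]>-.2)&(L[:,0]<.1)&~((L[:,0]>-.027)&(L[:,2]<.1)&(L[:,1]<0))]
        if len(s)>5: print(n,z.round(2),len(s),np.percentile(s[:,0],[1,99]).round(3))
E
```

```text
side 0.07 181 [-0.091 -0.068]
side 0.08 24 [-0.076 -0.069]
side 0.09 22 [-0.109 -0.086]
side 0.1 19 [-0.116 -0.089]
side 0.11 63 [-0.123 -0.063]
side 0.12 58 [-0.129 -0.076]
side 0.13 86 [-0.135 -0.082]
side 0.14 153 [-0.136 -0.063]
side 0.15 124 [-0.121 -0.083]
side 0.16 70 [-0.113 -0.101]
side 0.17 74 [-0.11  -0.087]
side 0.18 184 [-0.111 -0.08 ]
top 0.07 47 [-0.078 -0.068]
top 0.08 20 [-0.076 -0.068]
top 0.09 6 [-0.048 -0.036]
top 0.1 23 [-0.047 -0.03 ]
top 0.11 21 [-0.042 -0.026]
top 0.12 18 [-0.035 -0.02 ]
top 0.13 53 [-0.03 -0.01]
top 0.14 107 [-0.03  -0.011]
top 0.15 40 [-0.038 -0.023]
top 0.16 20 [-0.038 -0.032]
top 0.17 6 [-0.066 -0.035]
top 0.18 38 [-0.076 -0.035]
```

Fingers clear the spool by about 10 mm, so a second pulse.

```bash

python3 -m pendant '[{"travel":[0,0,0],"rot":[0,0.043,0],"fingers":-1},{"travel":[0,0,0],"rot":[0,0.043,0],"fingers":-1},{"travel":[0,0,0],"rot":[0,0.043,0],"fingers":-1},{"travel":[0,0,0],"rot":[0,0.043,0],"fingers":-1},{"travel":[0,0,0],"rot":[0,0,0],"fingers":-1},{"travel":[0,0,0],"rot":[0,0,0],"fingers":-1},{"travel":[0,0,0],"rot":[0,0,0],"fingers":-1}]' | head -1
python3 look.py b|grep -A4 top; python3 look.py|grep -A4 top
python3 -m pendant '[{"travel":[0,0,0],"rot":[0,0,0],"fingers":-1},{"travel":[0,0,0],"rot":[0,0,0],"fingers":-1},{"travel":[0,0,0],"rot":[0,0,0],"fingers":-1},{"travel":[0,0,0],"rot":[0,0,0],"fingers":-1},{"travel":[0,0,0],"rot":[0,0,0],"fingers":-1},{"travel":[0,0,0],"rot":[0,0,0],"fingers":-1}]'
python3 look.py c; python3 look.py|grep -A4 top
```

```text
clock: 15.55
top spool pts 952 y range [-0.063  0.014] x [-0.023  0.022] z99 0.092
   orange 466 y range [-0.0496 -0.0028] mean [ 0.0004 -0.0278  0.081 ]
   floor 1698 slope x,y (rel tool) [-0.0077 -0.0008  0.0014] y -0.125 0.125
side spool pts 718 y range [-0.06   0.026] x [-0.025  0.022] z99 0.09
   orange 139 y range [-0.0512 -0.0169] mean [ 0.0057 -0.0331  0.078 ]
top spool pts 936 y range [-0.057  0.021] x [-0.023  0.022] z99 0.093
   orange 504 y range [-0.0433  0.0179] mean [ 0.0014 -0.0184  0.0798]
   floor 1718 slope x,y (rel tool) [-0.0037 -0.0021  0.0014] y -0.125 0.125
side spool pts 652 y range [-0.053  0.034] x [-0.025  0.022] z99 0.089
   orange 120 y range [-0.0453 -0.016 ] mean [ 0.0058 -0.0302  0.0766]
clock: 16.35
tcp_pos: [0.5211, -0.0062, 0.2187]
orientation: [-0.0, -0.03, 1.0, 0.0]
wrist_force: [-0.1, 0.5, -5.6]
finger_gap: 0.0083
grip_force: 117.3
tcp [ 0.5211 -0.0062  0.2187] tool z [-1.e-04  4.e-04 -1.e+00]
nominal tray O [ 0.5254 -0.078   0.1507] yaw,tilt,roll [-1.5113e+00 -1.0000e-04  4.0000e-04] clock 16.35
top spool pts 906 y range [-0.026  0.055] x [-0.024  0.022] z99 0.092
   orange 569 y range [-0.0146  0.0491] mean [0.0016 0.0167 0.079 ]
   floor 1733 slope x,y (rel tool) [-0.002  -0.0027  0.0013] y -0.125 0.125
side spool pts 620 y range [-0.024  0.063] x [-0.025  0.022] z99 0.088
   orange 84 y range [-0.0163  0.0534] mean [0.0055 0.0388 0.0761]
   floor 702 slope x,y (rel tool) [-0.0076 -0.0024  0.0016] y -0.125 0.125
top spool pts 907 y range [-0.024  0.056] x [-0.023  0.022] z99 0.092
   orange 565 y range [-0.0113  0.0511] mean [0.0015 0.0194 0.0791]
   floor 1720 slope x,y (rel tool) [-0.0046 -0.0021  0.0014] y -0.125 0.125
side spool pts 629 y range [-0.022  0.065] x [-0.025  0.022] z99 0.088
   orange 89 y range [0.0302 0.0564] mean [0.0048 0.0418 0.0775]
```

```bash

python3 -m pendant '[{"travel":[0,0,0],"rot":[0,0,0],"fingers":-1},{"travel":[0,0,0],"rot":[0,0,0],"fingers":-1},{"travel":[0,0,0],"rot":[0,0,0],"fingers":-1},{"travel":[0,0,0],"rot":[0,0,0],"fingers":-1},{"travel":[0,0,0],"rot":[0,0,0],"fingers":-1}]'|head -1
python3 look.py|grep -A4 top; python3 look.py|grep -A4 top
```

```text
clock: 17.05
top spool pts 898 y range [-0.019  0.06 ] x [-0.023  0.022] z99 0.092
   orange 566 y range [-0.0059  0.0563] mean [0.0017 0.0246 0.0792]
   floor 1734 slope x,y (rel tool) [ 0.0006 -0.0026  0.0013] y -0.125 0.125
side spool pts 650 y range [-0.017  0.069] x [-0.025  0.021] z99 0.089
   orange 105 y range [0.0302 0.0598] mean [0.0049 0.0434 0.0784]
top spool pts 897 y range [-0.019  0.06 ] x [-0.023  0.022] z99 0.092
   orange 568 y range [-0.0061  0.0565] mean [0.0016 0.0246 0.0791]
   floor 1724 slope x,y (rel tool) [-0.0132 -0.003   0.0014] y -0.125 0.125
side spool pts 652 y range [-0.017  0.069] x [-0.025  0.021] z99 0.089
   orange 104 y range [0.0304 0.06  ] mean [0.0047 0.0434 0.0784]
```

```bash

python3 -m pendant '[{"travel":[0,0,0],"rot":[0,-0.038,0],"fingers":-1},{"travel":[0,0,0],"rot":[0,-0.038,0],"fingers":-1},{"travel":[0,0,0],"rot":[0,-0.038,0],"fingers":-1},{"travel":[0,0,0],"rot":[0,0,0],"fingers":-1},{"travel":[0,0,0],"rot":[0,0,0],"fingers":-1},{"travel":[0,0,0],"rot":[0,0,0],"fingers":-1},{"travel":[0,0,0],"rot":[0,0,0],"fingers":-1},{"travel":[0,0,0],"rot":[0,0,0],"fingers":-1},{"travel":[0,0,0],"rot":[0,0,0],"fingers":-1},{"travel":[0,0,0],"rot":[0,0,0],"fingers":-1}]'|head -1
python3 look.py|grep -A4 top; python3 look.py d
```

```text
clock: 18.25
top spool pts 906 y range [-0.045  0.034] x [-0.023  0.022] z99 0.091
   orange 547 y range [-0.0308  0.0314] mean [ 0.0018 -0.0032  0.0791]
   floor 1719 slope x,y (rel tool) [-0.0055 -0.0027  0.0014] y -0.125 0.125
side spool pts 600 y range [-0.044  0.043] x [-0.025  0.023] z99 0.085
   orange 91 y range [-0.0369  0.0347] mean [ 0.0063 -0.0206  0.0722]
tcp [ 0.5211 -0.0062  0.2188] tool z [ 1.e-04  4.e-04 -1.e+00]
nominal tray O [ 0.5254 -0.078   0.1508] yaw,tilt,roll [-1.5113e+00  2.0000e-04  4.0000e-04] clock 18.35
top spool pts 905 y range [-0.045  0.034] x [-0.023  0.022] z99 0.092
   orange 541 y range [-0.0309  0.0309] mean [ 0.0019 -0.0032  0.0791]
   floor 1704 slope x,y (rel tool) [-0.0086 -0.002   0.0014] y -0.125 0.125
side spool pts 603 y range [-0.044  0.043] x [-0.025  0.022] z99 0.087
   orange 90 y range [-0.0369  0.0344] mean [ 0.0059 -0.0204  0.0725]
   floor 736 slope x,y (rel tool) [-0.013  -0.0011  0.0016] y -0.125 0.125
```

```bash
python3 - <<'E'
from plan import *
p,q=now(); TR=q*FLIP.inv(); O=p-TR.apply([-.072,0,.068]); ims=[]
for n in("side","top"):
    img,d=env.read_camera(n); v,u=np.nonzero(d>0); P=pts(n,np.c_[u,v],d[v,u]); L=TR.inv().apply(P-O); C=img[v,u]
    f=L[(np.abs(L[:,0])<.022)&(np.abs(L[:,1])<.17)&(np.abs(L[:,2]-.004)<.008)&(C.max(1)<62)]
    print(n,"floor y",np.percentile(f[:,1],[.5,99.5]).round(4))
    g=L[(np.abs(L[:,0])<.022)&(np.abs(L[:,1])<.2)&(L[:,2]>-.01)&(L[:,2]<.03)]; print(" rim y",np.percentile(g[:,1],[.3,99.7]).round(4))
    s=P[(np.abs(L[:,0])<.03)&(np.abs(L[:,1])<.06)&(L[:,2]>.025)&(L[:,2]<.1)]; print(" spool bbox mid",((s.min(0)+s.max(0))/2).round(3))
    c=proj(n,FOC)[0].astype(int); cv2.circle(img,tuple(map(int,c)),3,(0,255,0),-1)
    a,b=np.clip(c[0]-130,0,380),np.clip(c[1]-130,0,280); ims.append(cv2.resize(img[b:b+200,a:a+260],None,fx=1.5,fy=1.5))
cv2.imwrite("pics/e.png",np.hstack(ims)); print(env.get_state()["clock"])
E
```

```text
side floor y [-0.135  0.135]
 rim y [-0.1387  0.1388]
 spool bbox mid [ 0.525 -0.078  0.208]
top floor y [-0.1352  0.1353]
 rim y [-0.1406  0.1386]
 spool bbox mid [ 0.521 -0.078  0.217]
18.55
```

View pics/e.png

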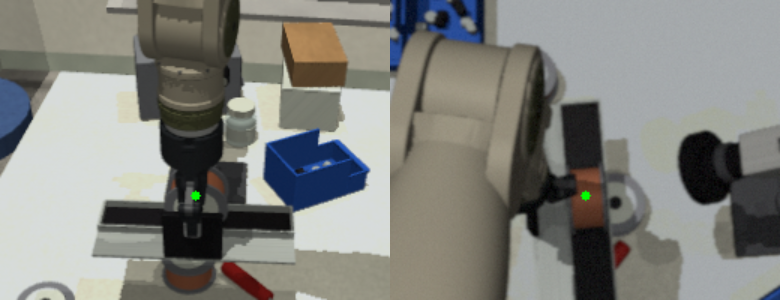

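The picture shows the spool in the lane's middle behind the plate (left half, about (195,195)) and at the focus in the top view (585,195), with its face towards the reader. I'll hold still for the reading now.

```bash
H='{"travel":[0,0,0],"rot":[0,0,0],"fingers":-1}'
python3 -m pendant '[{"travel":[0,0,0],"rot":[0,0,0],"fingers":-1},{"travel":[0,0,0],"rot":[0,0,0],"fingers":-1},{"travel":[0,0,0],"rot":[0,0,0],"fingers":-1},{"travel":[0,0,0],"rot":[0,0,0],"fingers":-1},{"travel":[0,0,0],"rot":[0,0,0],"fingers":-1},{"travel":[0,0,0],"rot":[0,0,0],"fingers":-1},{"travel":[0,0,0],"rot":[0,0,0],"fingers":-1},{"travel":[0,0,0],"rot":[0,0,0],"fingers":-1},{"travel":[0,0,0],"rot":[0,0,0],"fingers":-1},{"travel":[0,0,0],"rot":[0,0,0],"fingers":-1}]'|head -1
python3 -m pendant '[{"travel":[0,0,0],"rot":[0,0,0],"fingers":-1},{"travel":[0,0,0],"rot":[0,0,0],"fingers":-1},{"travel":[0,0,0],"rot":[0,0,0],"fingers":-1},{"travel":[0,0,0],"rot":[0,0,0],"fingers":-1},{"travel":[0,0,0],"rot":[0,0,0],"fingers":-1},{"travel":[0,0,0],"rot":[0,0,0],"fingers":-1},{"travel":[0,0,0],"rot":[0,0,0],"fingers":-1},{"travel":[0,0,0],"rot":[0,0,0],"fingers":-1},{"travel":[0,0,0],"rot":[0,0,0],"fingers":-1},{"travel":[0,0,0],"rot":[0,0,0],"fingers":-1}]'|head -1
python3 -m pendant '[{"travel":[0,0,0],"rot":[0,0,0],"fingers":-1},{"travel":[0,0,0],"rot":[0,0,0],"fingers":-1},{"travel":[0,0,0],"rot":[0,0,0],"fingers":-1},{"travel":[0,0,0],"rot":[0,0,0],"fingers":-1},{"travel":[0,0,0],"rot":[0,0,0],"fingers":-1},{"travel":[0,0,0],"rot":[0,0,0],"fingers":-1},{"travel":[0,0,0],"rot":[0,0,0],"fingers":-1},{"travel":[0,0,0],"rot":[0,0,0],"fingers":-1},{"travel":[0,0,0],"rot":[0,0,0],"fingers":-1},{"travel":[0,0,0],"rot":[0,0,0],"fingers":-1}]'|head -1
python3 look.py
python3 -m pendant '[{"travel":[0,0,0],"rot":[0,0,0],"fingers":-1},{"travel":[0,0,0],"rot":[0,0,0],"fingers":-1},{"travel":[0,0,0],"rot":[0,0,0],"fingers":-1},{"travel":[0,0,0],"rot":[0,0,0],"fingers":-1},{"travel":[0,0,0],"rot":[0,0,0],"fingers":-1},{"travel":[0,0,0],"rot":[0,0,0],"fingers":-1},{"travel":[0,0,0],"rot":[0,0,0],"fingers":-1},{"travel":[0,0,0],"rot":[0,0,0],"fingers":-1},{"travel":[0,0,0],"rot":[0,0,0],"fingers":-1},{"travel":[0,0,0],"rot":[0,0,0],"fingers":-1}]'|head -1
python3 -m pendant '[{"travel":[0,0,0],"rot":[0,0,0],"fingers":-1},{"travel":[0,0,0],"rot":[0,0,0],"fingers":-1},{"travel":[0,0,0],"rot":[0,0,0],"fingers":-1},{"travel":[0,0,0],"rot":[0,0,0],"fingers":-1},{"travel":[0,0,0],"rot":[0,0,0],"fingers":-1},{"travel":[0,0,0],"rot":[0,0,0],"fingers":-1},{"travel":[0,0,0],"rot":[0,0,0],"fingers":-1},{"travel":[0,0,0],"rot":[0,0,0],"fingers":-1},{"travel":[0,0,0],"rot":[0,0,0],"fingers":-1},{"travel":[0,0,0],"rot":[0,0,0],"fingers":-1}]'|head -1
python3 -m pendant '[{"travel":[0,0,0],"rot":[0,0,0],"fingers":-1},{"travel":[0,0,0],"rot":[0,0,0],"fingers":-1},{"travel":[0,0,0],"rot":[0,0,0],"fingers":-1},{"travel":[0,0,0],"rot":[0,0,0],"fingers":-1},{"travel":[0,0,0],"rot":[0,0,0],"fingers":-1},{"travel":[0,0,0],"rot":[0,0,0],"fingers":-1},{"travel":[0,0,0],"rot":[0,0,0],"fingers":-1},{"travel":[0,0,0],"rot":[0,0,0],"fingers":-1},{"travel":[0,0,0],"rot":[0,0,0],"fingers":-1},{"travel":[0,0,0],"rot":[0,0,0],"fingers":-1}]'|head -1
python3 -m pendant '[{"travel":[0,0,0],"rot":[0,0,0],"fingers":-1},{"travel":[0,0,0],"rot":[0,0,0],"fingers":-1},{"travel":[0,0,0],"rot":[0,0,0],"fingers":-1},{"travel":[0,0,0],"rot":[0,0,0],"fingers":-1},{"travel":[0,0,0],"rot":[0,0,0],"fingers":-1},{"travel":[0,0,0],"rot":[0,0,0],"fingers":-1},{"travel":[0,0,0],"rot":[0,0,0],"fingers":-1},{"travel":[0,0,0],"rot":[0,0,0],"fingers":-1},{"travel":[0,0,0],"rot":[0,0,0],"fingers":-1},{"travel":[0,0,0],"rot":[0,0,0],"fingers":-1}]'
python3 look.py
```

```text
clock: 19.55
clock: 20.55
clock: 21.55
tcp [ 0.5211 -0.0062  0.2187] tool z [-1.e-04  4.e-04 -1.e+00]
nominal tray O [ 0.5254 -0.078   0.1507] yaw,tilt,roll [-1.5113e+00 -1.0000e-04  4.0000e-04] clock 21.55
top spool pts 904 y range [-0.044  0.034] x [-0.023  0.022] z99 0.091
   orange 538 y range [-0.0301  0.0312] mean [ 0.0018 -0.0031  0.0792]
   floor 1724 slope x,y (rel tool) [-0.0085 -0.0013  0.0015] y -0.125 0.125
side spool pts 601 y range [-0.043  0.043] x [-0.025  0.022] z99 0.085
   orange 91 y range [-0.0369  0.0344] mean [ 0.006  -0.0206  0.0725]
   floor 728 slope x,y (rel tool) [-0.0148  0.0004  0.0017] y -0.125 0.125
clock: 22.65
clock: 23.65
clock: 24.65
clock: 25.65
tcp_pos: [0.5211, -0.0062, 0.2187]
orientation: [-0.0, -0.03, 1.0, 0.0]
wrist_force: [0.5, -0.4, -4.7]
finger_gap: 0.0079
grip_force: 117.2
tcp [ 0.5211 -0.0062  0.2187] tool z [-0.e+00  4.e-04 -1.e+00]
nominal tray O [ 0.5254 -0.078   0.1507] yaw,tilt,roll [-1.5113e+00  0.0000e+00  4.0000e-04] clock 25.65
top spool pts 903 y range [-0.045  0.034] x [-0.023  0.022] z99 0.091
   orange 541 y range [-0.031   0.0309] mean [ 0.0017 -0.0031  0.0792]
   floor 1715 slope x,y (rel tool) [ 0.0004 -0.0013  0.0013] y -0.125 0.125
side spool pts 601 y range [-0.043  0.043] x [-0.025  0.023] z99 0.085
   orange 91 y range [-0.0369  0.0347] mean [ 0.0062 -0.0206  0.0723]
   floor 732 slope x,y (rel tool) [-0.014  -0.0017  0.0016] y -0.125 0.125
```

Still for over 7 s, so I'm handing in.

```bash
python3 -c "
from workcell import env
print(env.hand_in())"
```

```text
the job is handed in; nothing more can be done
None
```

I handed the job in at about 26 s with the gripper holding the tray level at the reader; by the cameras the spool lay within about 5 mm of the lane's middle, at the focus and still for over 7 s, but the hand-in returned no verdict.

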